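# Hang the second shelf bracket level with the first

### The arm

A 7-joint arm with a two-finger parallel gripper is mounted at the origin on the work surface. World frame = base frame: x ahead of the robot, y to its left, z up, the work surface at z = 0. Lengths are in m, angles in rad, forces in N, time in s.
With the tool pointing down it reaches from about 0.4 to 0.875 m from the base axis. Payload 19.3 kg.
Tool frame: the origin (TCP) lies at the very end of the fingers, on their centre line; the grasp point (between the pads) lies 19 mm behind it; z points along the fingers, y is the direction in which the jaws open and shut (so a half turn about z gives the same grasp; the last joint's range is limited). The gripper opens to 85 mm and grips with 20 to 120 N. Pads are 22 mm wide; open, the fingers measure 114 mm over their backs; the gripper's body (76 mm by 85 mm) begins 54 mm behind the grasp point. The pads swing forward as they close: fully open they stand 13 mm farther back than shut.
Start: joints at [1.246, 0.521, -0.036, 1.599, 0.021, 1.021, -0.113], TCP at [0.158, -0.605, 0.231] pointing down, gripper open.
Joint ranges: [-2.91, 2.91], [-0.3, 2.13], [-1.5, 1.42], [0.17, 2.43], [-1.26, 4.41], [0.16, 1.93], [-2.52, 2.52]. Speed limits (rad/s): [1.89, 1.89, 2.39, 2.39, 3.01, 3.01, 3.01].

### API

Orientations are given as [roll, pitch, yaw] about the fixed x, y, z axes, in that order (R = Rz(yaw) Ry(pitch) Rx(roll)).
In Python, from workcell import telemetry, imaging, ticket gives the robot as it stands.
- The arm moves only by the tool carry_out, never from a script. Its argument "series" is a list of rows, each a list of 7 numbers: the shift along the tool's x, y, z in m, then the turn, a rotation vector about the tool's x, y, z in rad, then the closure in counts, from 0 (fully open) to 255 (shut). In form: [[tx, ty, tz, ax, ay, az, jaw], ...]. A call has 1 to 10 rows; each row is the pose to reach, as a shift and turn from the pose commanded when the call began, along the tool's axes at that moment; what a row does not reach only later rows make up. A row lasts 1/8 s, in which the tool goes at most 62.5 mm and 10.7 degrees, less where a joint would pass 70% of its speed; a pose out of reach is approached as far as the arm can. A call with a gripper value outside its range is refused whole. The fingers move at their own pace and stop on an object; "force" is the grip in N (left out, the last holds). Time passes only in rows, so rows that repeat a pose let the fingers close. It gives the time, the measured TCP pose, the force and the opening at its end, in the units of the state.
- telemetry.observe(): the state, without advancing time (a new reading comes with each control period).
- imaging.grab_frame(name): name is "scene" or "top" or "wrist"; returns (picture, depth): 480x640x3 uint8, blue, green, red; 480x640 float32, m along the optical axis (not along the pixel's ray), 0 where there is no reading.
- imaging.camera_info(name): a dict with "mtx" (3x3 intrinsics, pixels), "extrinsics" (4x4, takes a point from camera to world coordinates); the wrist camera has in their place "hand_eye" (4x4, takes a point from camera to tool coordinates, whose origin is the TCP and whose axes are the flange's). Camera axes: x right, y down, z forward; pixel columns grow to the right and rows downward; lengths in m; the calibration is good to about 2 mm. The wrist camera is an equidistant fisheye: a pixel r from the principal point sees the ray r / f radians off the axis. A picture is of the moment at which its call begins: read the wrist's pose just before it. camera_info takes no time and is no camera call.
- ticket.job_done(): hands the job in, once; it reports no verdict.
The state is a dict: "clock": time; "qpos": joint angles; "qd": joint speeds; "joint_efforts": joint torques, N m; "position": TCP position; "tool_rot": TCP orientation; "force": force on the tool from outside, world axes, zero at the start; "moment": the same for the moment, N m; "grip_width": finger opening in m.
Only numpy, scipy, OpenCV 4.12 (cv2) and the standard library are available. Lean on these libraries where they do the work, as an engineer would, in place of code of your own. Each camera call takes 0.05 s, during which the arm holds its last target.

### The job

First move the blue paint tin that stands in front of the free slotted upright onto the red drip tray, standing upright and inside its rim; keep it upright all the way. Then hang the loose yellow shelf bracket on that free upright at the same height as the bracket already hanging on the other upright: press both of its hook tabs into the slots, push it down until they are fully engaged, and let go. Do not shift or knock over the bottle, the jar or the carton.

Things in the scene. Friction and masses are not known exactly. Their poses are not given: they have to be found in the camera images.
- rack: Fixed stand: two aluminium uprights 56 mm wide, 240 mm tall, centre lines at y = +110 and -110 mm, on a dark foot with two thin stays behind. Origin: on the bench, midway, in the plane of the front faces. +x into the uprights (pressing direction), +y to the left upright. Each face is a 5 mm sheet, hollow behind, with 4 slots 17 mm wide, 34 mm high, bottom edges 40, 90, 140, 190 mm above the bench.
- left_slot (a point): Left upright (+y of the rack): middle of the bottom edge of its second slot from below, in the front face, 90 mm above the bench; axes as the rack's. If this upright is the free one, the lower tab goes in this slot and the upper tab in the slot 50 mm above.
- right_slot (a point): The same point on the right upright (-y of the rack).
- mate: Yellow bracket already hanging, fixed, on either one of the uprights, lower tab in the second slot from below; shape and axes as the loose bracket. Origin: on its centre line, in the plane of its underside (74 mm above the bench), 95 mm in front of the upright's face.
- mate_back (a point): On the hanging bracket's back face, centre line, 16 mm above its underside: the bottom edge of its lower tab's neck. Same axes as the bracket.
- bracket_arm (a point): Centre of the loose yellow bracket's arm, 20 mm above its underside, on which it stands on the bench; grasp here from above, across y. x points to the hook end, z up. Arm 28 mm wide (y), 40 mm tall, from x = -75 to the back face at x = +95 mm. Back plate there 10 mm thick, 84 mm tall, with a thin sloping brace from x = 45 up to it. 0.25 to 0.5 kg.
- bracket: The same bracket; origin on its underside, 20 mm below bracket_arm; same axes. Two steel tabs, 12 mm wide, stick out of its back face: necks 12 mm high, their undersides 16 and 66 mm above the bracket's underside; at each neck's end, 7.5 to 13.5 mm out, a hook reaches 12 mm below the neck. Released when hung, it sags by up to 0.05 rad.
- bracket_back (a point): On the loose bracket's back face, centre line, at the lower neck's underside (16 mm above the bracket's underside). Seated, it meets the free upright's slot point. Tabs pass the slots with it 12 to 22 mm (best 17) above that; press till the back face meets the upright, then lower until the necks rest on the slots' bottom edges.
- tin_center (a point): Centre of the closed blue paint tin with steel rims, 60 mm diameter, 100 mm tall (this point half-way up); stands on a cork mat 3 mm thick and 100 mm square about 95 mm in front of the free upright, where the bracket must go. About 0.45 kg.
- tin: The same tin; origin at the centre of its underside, z up along the tin.
- tray: Fixed square red drip tray, 140 mm outside, rim 12 mm high and 4 mm thick, floor 4 mm thick. Origin: centre of its underside, on the bench; sides along its x and y.
- bottle_mid (a point): Bystander: white bottle, 52 mm diameter, 130 mm tall, standing in front of the stand between the two uprights; this point half-way up.
- bottle: The same bottle, origin at its underside, z up.
- jar_mid (a point): Bystander: squat amber jar, 66 mm diameter, 62 mm tall, about 100 mm beside the loose bracket on its +y side; point half-way up.
- jar: The same jar, origin at its underside, z up.
- carton_mid (a point): Bystander: cardboard carton 90 x 60 x 45 mm (x, y, z), about 115 mm beside the loose bracket on its -y side; point half-way up.
- carton: The same carton, origin at its underside, z up.

How it is judged:
By the outcome, as a careful person would: the job done as asked, in the order asked, and still so for the second after the job is handed in, with the robot touching nothing.
It also fails if it takes over 64 s, if anything falls off the work surface, if the arm or the gripper's body presses on something with over 40 N, if the wrist force passes 120 N, or if a joint passes its speed limit or range.

## Working session

There is one attempt and no reset: what is moved stays moved. The work goes in short steps, Python scripts to look and compute and a tool call to move; the robot and the scene stay as the last step left them, time stands still between calls to the robot, and variables do not carry over. Pictures are saved under pics/ and viewed, and the job is handed in when it is done.

Besides the shell and the picture viewer there is one more tool, called after ">>>" by a JSON object that holds its "fn" and its "kwargs". carry_out: Moves the arm, as the interface text tells. Its arguments: {"type":"object","properties":{"series":{"type":"array"},"force":{"type":"number"}},"required":["series"]}

```bash
mkdir -p pics; ls; cat > h.py <<'E'
import numpy as np, cv2
from workcell import telemetry, imaging, ticket
def save(n):
    s=telemetry.observe(); p,d=imaging.grab_frame(n); return s,p,d
E
python3 - <<'E'
from h import *
s=telemetry.observe(); print(s)
for n in("scene","top","wrist"):
    i=imaging.camera_info(n); print(n,{k:np.round(np.array(v),4).tolist() for k,v in i.items() if not isinstance(v,str)})
for n in("scene","top"):
    p,d=imaging.grab_frame(n); cv2.imwrite(f"pics/{n}0.png",p); np.save(f"{n}0.npy",d)
E
```

```text
pics
{'clock': 0.0, 'qpos': array([ 1.2457643 ,  0.52200099, -0.03633734,  1.59996715,  0.02117291,
        1.02109944, -0.1127915 ]), 'qd': array([ 1.09191563e-04,  1.00027884e-03, -3.57895066e-04, -1.48048035e-03,
        1.81520623e-04,  2.45392998e-04, -8.59083470e-05]), 'joint_efforts': array([-9.36974538e-04, -9.27117562e+01,  1.97936855e+00, -3.69931912e+01,
        1.78455468e-02,  8.22721340e-03, -1.13671445e-04]), 'position': array([ 0.15745036, -0.60451363,  0.23074836]), 'tool_rot': array([-3.14050247e+00,  4.89930104e-05,  2.54824288e-01]), 'force': array([ 0.40452923,  0.12292786, -0.76554529]), 'moment': array([-0.07610378, -0.02106171,  0.02456384]), 'grip_width': 0.08615407308070522}
scene {'mtx': [[503.7048, 0.0, 312.5537], [0.0, 503.7048, 237.1064], [0.0, 0.0, 1.0]], 'extrinsics': [[0.4075, 0.5309, -0.7431, 1.3343], [0.9132, -0.2387, 0.3303, -0.3524], [-0.002, -0.8132, -0.582, 0.6853], [0.0, 0.0, 0.0, 1.0]]}
top {'mtx': [[536.4438, 0.0, 314.7095], [0.0, 536.4438, 236.0579], [0.0, 0.0, 1.0]], 'extrinsics': [[-0.0088, -0.9922, 0.1247, 0.4102], [-0.9999, 0.0072, -0.0132, -0.0022], [0.0122, -0.1248, -0.9921, 1.2535], [0.0, 0.0, 0.0, 1.0]]}
wrist {'mtx': [[371.6483, 0.0, 315.9696], [0.0, 371.6483, 240.7087], [0.0, 0.0, 1.0]], 'hand_eye': [[-0.0004, -0.9451, -0.3269, 0.0848], [1.0, -0.0004, -0.0002, 0.0005], [0.0001, -0.3269, 0.9451, -0.1419], [0.0, 0.0, 0.0, 1.0]]}
```

View pics/scene0.png

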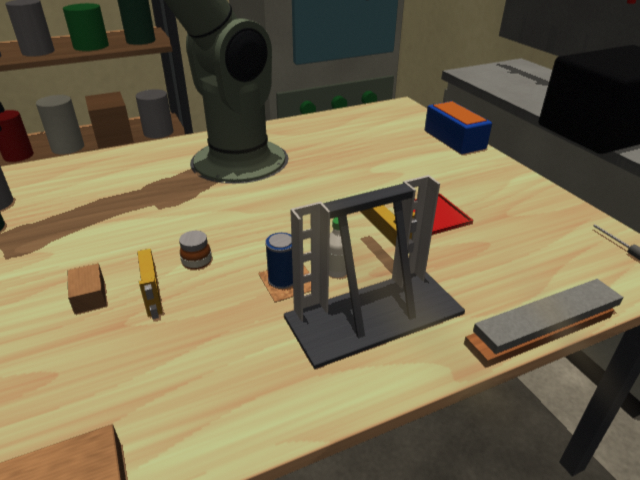

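View pics/top0.png

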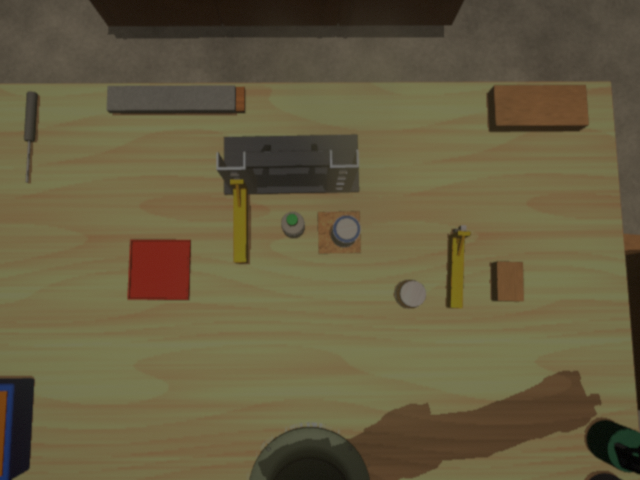

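```bash
cat >> h.py <<'E'
def cloud(n,d):
    i=imaging.camera_info(n);K=np.array(i["mtx"]);E=np.array(i["extrinsics"])
    v,u=np.mgrid[0:480,0:640]
    P=np.stack([(u-K[0,2])/K[0,0]*d,(v-K[1,2])/K[1,1]*d,d],-1)
    return P@E[:3,:3].T+E[:3,3]
def ray(n,uv,z):
    i=imaging.camera_info(n);K=np.array(i["mtx"]);E=np.array(i["extrinsics"])
    uv=np.atleast_2d(uv).astype(float)
    r=np.c_[(uv-K[:2,2])/K[0,0],np.ones(len(uv))]@E[:3,:3].T
    return (E[:3,3]+r*((z-E[2,3])/r[:,2])[:,None])[:,:2]
E
python3 - <<'E'
from h import *
np.set_printoptions(precision=4,suppress=True)
p=cv2.imread("pics/top0.png");d=np.load("top0.npy");C=cloud("top",d)
hsv=cv2.cvtColor(p,cv2.COLOR_BGR2HSV)
print("bench z",np.median(C[320:350,200:400,2]),C[280,220],C[350,150])
for nm,(u,v) in dict(bracket=(457,280),mate=(240,240),tin=(347,230),tinrim=(338,240),bottle=(293,222),jar=(411,294),carton=(509,281),tray=(160,270),mat=(325,245),upr=(345,160),wood=(400,220),white=(460,231)).items(): print(nm,hsv[v,u],C[v,u])
cv2.imwrite("pics/topz.png",cv2.resize(p[120:320,210:530],None,fx=2.5,fy=2.5,interpolation=cv2.INTER_CUBIC))
E
```

```text
bench z -0.0012614861797684007 [ 0.4664  0.2027 -0.0019] [ 0.3079  0.3603 -0.0012]
bracket [ 25 197 119] [ 0.4602 -0.34    0.0384]
mate [ 25 195 119] [0.5462 0.1424 0.113 ]
tin [ 19  37 117] [ 0.5672 -0.0874  0.1052]
tinrim [19 40 70] [ 0.5459 -0.0677  0.1022]
bottle [ 59 129 103] [0.5822 0.0287 0.127 ]
jar [ 18  36 119] [ 0.4291 -0.2302  0.0607]
carton [ 15 144 106] [ 0.4567 -0.4565  0.0433]
tray [  4 199 119] [0.4906 0.3417 0.0016]
mat [ 15 140 115] [ 0.5459 -0.0427  0.0045]
upr [21 57 71] [ 0.7484 -0.0924  0.0102]
wood [ 21 103 119] [ 0.6049 -0.2215 -0.0018]
white [ 23 171 109] [ 0.566  -0.3383  0.0847]
```

View pics/topz.png

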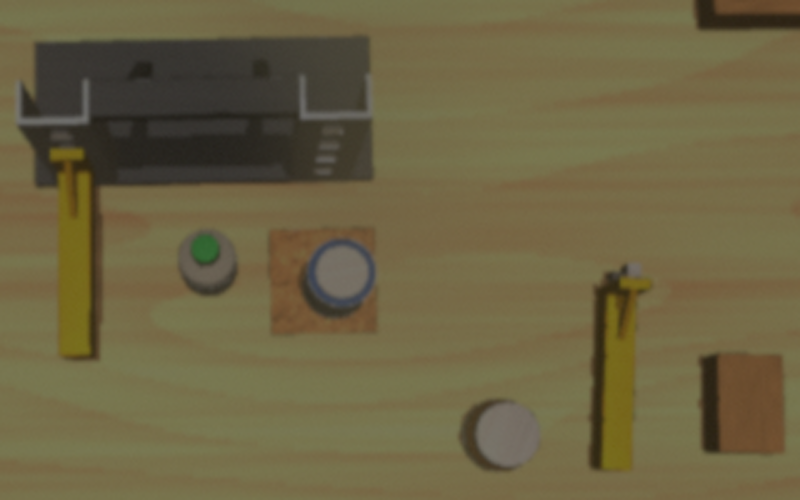

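```bash
cat > m.py <<'E'
from h import *
np.set_printoptions(precision=4,suppress=True)
p=cv2.imread("pics/top0.png");d=np.load("top0.npy");C=cloud("top",d)
hsv=cv2.cvtColor(p,cv2.COLOR_BGR2HSV)
Y=((abs(hsv[...,0].astype(int)-25)<4)&(hsv[...,1]>165)&(hsv[...,2]>95))
def big(m,roi):
    z=np.zeros(m.shape,np.uint8);u0,v0,u1,v1=roi;z[v0:v1,u0:u1]=m[v0:v1,u0:u1]
    c=max(cv2.findContours(z,cv2.RETR_EXTERNAL,cv2.CHAIN_APPROX_NONE)[0],key=cv2.contourArea);return c
for nm,roi,zt in(("loose",(435,242,480,320),.04),("mate",(225,192,255,275),.114)):
    m=Y&(abs(C[...,2]-zt)<.012)
    c=big(m,roi);r=cv2.minAreaRect(c);b=cv2.boxPoints(r);w=ray("top",b,zt);
    print(nm,r);print(w)
    # centre line: per row midpoints
    u0,v0,u1,v1=roi;pts=[]
    for v in range(v0+4,v1):
        uu=np.where(m[v,u0:u1])[0]
        if len(uu)>8: pts.append([u0+uu.mean(),v])
    pts=np.array(pts);W=ray("top",pts,zt);k=np.polyfit(W[:,0],W[:,1],1);print("line y=k x+b",k,"yaw",np.arctan(k[0]),"x range",W[:,0].min(),W[:,0].max())
for nm,roi,zt in(("tinTop",(325,205,368,255),.103),("jarTop",(390,270,435,315),.062)):
    m=(hsv[...,1]<70)&(abs(C[...,2]-zt)<.008)
    c=big(m,roi);(u,v),rad=cv2.minEnclosingCircle(c);M=cv2.moments(c);print(nm,u,v,rad,M["m10"]/M["m00"],M["m01"]/M["m00"],ray("top",[u,v],zt),ray("top",[M["m10"]/M["m00"],M["m01"]/M["m00"]],zt))
m=(abs(C[...,2]-.105)<.01)
c=big(m,(322,205,372,260));(u,v),rad=cv2.minEnclosingCircle(c);print("tin z-mask",u,v,rad,ray("top",[u,v],.103))
m=((hsv[...,0]<8)|(hsv[...,0]>172))&(hsv[...,1]>150)
c=big(m,(120,230,200,310));r=cv2.minAreaRect(c);print("tray",r,ray("top",[r[0]],.012),ray("top",cv2.boxPoints(r),.012))
m=(abs(C[...,2]-.045)<.008)
c=big(m,(485,250,535,310));r=cv2.minAreaRect(c);print("carton",r,ray("top",[r[0]],.045))
m=(C[...,2]>.225)&(C[...,2]<.26)
c=np.argwhere(m[120:200,210:370])[:,::-1]+[210,120];print("upr top pix",len(c),c.min(0),c.max(0))
z=cv2.resize(p[125:175,205:370],None,fx=4.8,fy=4.8,interpolation=cv2.INTER_CUBIC);cv2.imwrite("pics/rackz.png",cv2.convertScaleAbs(z,alpha=2))
E
python3 m.py
```

```text
loose ((456.9718322753906, 274.4848937988281), (11.509589195251465, 65.28764343261719), 1.6365771293640137)
[[ 0.3998 -0.3219]
 [ 0.5475 -0.3321]
 [ 0.5465 -0.3585]
 [ 0.3988 -0.3478]]
line y=k x+b [-0.072 -0.306] yaw -0.07184250331336742 x range 0.39952464058373793 0.5237282045459151
mate ((239.0, 227.0), (70.0, 12.0), 90.0)
[[0.6506 0.1583]
 [0.6504 0.1324]
 [0.4989 0.1313]
 [0.4991 0.1568]]
line y=k x+b [0.008  0.1391] yaw 0.007965307505459852 x range 0.5011377256304536 0.6328987006524079
tinTop 346.0714416503906 229.0 14.071515083312988 346.0951557093426 229.04642445213375 [[ 0.5697 -0.0855]] [[ 0.5696 -0.0856]]
jarTop 412.5 293.5 13.209944725036621 412.4199528142905 293.66599258510274 [[ 0.4302 -0.2334]] [[ 0.4298 -0.2332]]
tin z-mask 346.07318115234375 229.02438354492188 14.073280334472656 [[ 0.5696 -0.0855]]
tray ((158.5, 269.0), (58.0, 61.0), 90.0) [[0.4922 0.3424]] [[0.5601 0.4147]
 [0.5591 0.2736]
 [0.4252 0.2708]
 [0.4264 0.4101]]
carton ((509.0, 281.5), (39.0, 28.0), 90.0) [[ 0.4555 -0.4558]]
upr top pix 1796 [216 150] [358 171]
```

```bash
echo
```

```text
(no output)
```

View pics/rackz.png

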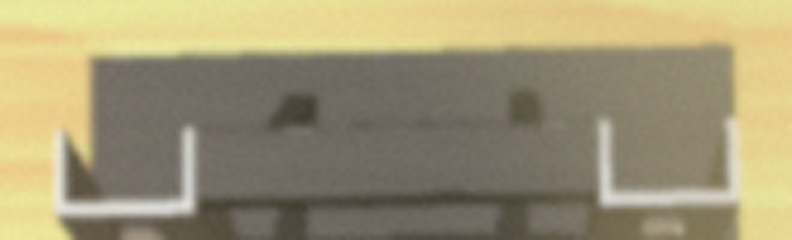

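```bash
python3 - <<'E'
from h import *
np.set_printoptions(precision=4,suppress=True)
z=np.array([[57,216],[195,213],[600,206],[738,203]])/4.8+[205,125]
w=ray("top",z,.24);print(w)
dl=w[0]-w[3];print("yaw",np.arctan2(-dl[0],dl[1]),np.linalg.norm(dl),"origin",w.mean(0), "centres",(w[0]+w[1])/2,(w[2]+w[3])/2)
E
```

```text
[[ 0.6674  0.1721]
 [ 0.6683  0.1167]
 [ 0.6703 -0.0464]
 [ 0.6712 -0.1021]]
yaw 0.013900776262303759 0.27421616040436475 origin [0.6693 0.0351] centres [0.6679 0.1444] [ 0.6708 -0.0743]
```

>>> {"fn": "carry_out", "kwargs": {"series": [[0.042,-0.026,-0.002,0,0,-0.18,0],[0.084,-0.052,-0.004,0,0,-0.36,0],[0.126,-0.077,-0.006,0,0,-0.54,0],[0.168,-0.103,-0.008,0,0,-0.72,0],[0.21,-0.129,-0.01,0,0,-0.9,0],[0.252,-0.154,-0.012,0,0,-1.08,0],[0.294,-0.18,-0.014,0,0,-1.26,0],[0.336,-0.206,-0.016,0,0,-1.44,0],[0.378,-0.231,-0.018,0,0,-1.62,0],[0.42,-0.257,-0.02,0,0,-1.8,0]], "force": 40}}

```text
clock: 1.35
position: [0.5, -0.2491, 0.2513]
tool_rot: [-3.141, -0.0, 2.06]
force: [-0.1, 0.3, 0.1]
grip_width: 0.0857
```

```bash
cat >> h.py <<'E'
from scipy.spatial.transform import Rotation as R
def go(xyz,yaw,roll=np.pi,pitch=0):
    s=telemetry.observe();R0=R.from_euler('xyz',s["tool_rot"]);Rt=R.from_euler('xyz',[roll,pitch,yaw])
    return np.round(R0.inv().apply(np.array(xyz)-s["position"]),4),np.round((R0.inv()*Rt).as_rotvec(),4)
E
python3 - <<'E'
from h import *
s=telemetry.observe();print(s["clock"],s["qpos"],s["position"],s["tool_rot"],s["force"])
print(go([.5697,-.0855,.2],np.pi))
E
```

```text
1.35 [ 0.77431793  0.44261585 -0.57188941  1.73364443  0.27139971  1.04526333
  0.59833759] [ 0.49998039 -0.24911871  0.25126513] [-3.14134661e+00 -8.90706876e-05  2.06036584e+00] [-0.13040152  0.28573122  0.05427288]
(array([0.1116, 0.1385, 0.0512]), array([-2.0000e-04, -2.0000e-04, -1.0812e+00]))
```

>>> {"fn": "carry_out", "kwargs": {"series": [[0.018,0.023,0.0,0,0,-0.18,0],[0.037,0.046,0.0,0,0,-0.36,0],[0.056,0.069,0.0,0,0,-0.54,0],[0.074,0.092,0.0,0,0,-0.72,0],[0.093,0.115,0.0,0,0,-0.9,0],[0.1116,0.1385,0.0,0,0,-1.08,0],[0.1116,0.1385,0.0,0,0,-1.081,0]]}}

```text
clock: 2.22
position: [0.5702, -0.0849, 0.251]
tool_rot: [3.14, -0.0, 3.141]
force: [-0.0, -0.9, 0.2]
grip_width: 0.0855
```

```bash
python3 - <<'E'
from h import *
s=telemetry.observe();print(s["clock"],s["qpos"],s["position"],s["tool_rot"],s["force"])
s,p,d=save("wrist");cv2.imwrite("pics/w1.png",p);np.save("w1.npy",d)
E
```

```text
2.225 [ 0.62619901  0.53809396 -0.84052815  1.67886942  0.43567501  1.12327017
  1.23268032] [ 0.57020921 -0.08486445  0.25102373] [ 3.14015170e+00 -2.27923799e-04  3.14054125e+00] [-0.04291013 -0.93402417  0.18020711]
```

View pics/w1.png

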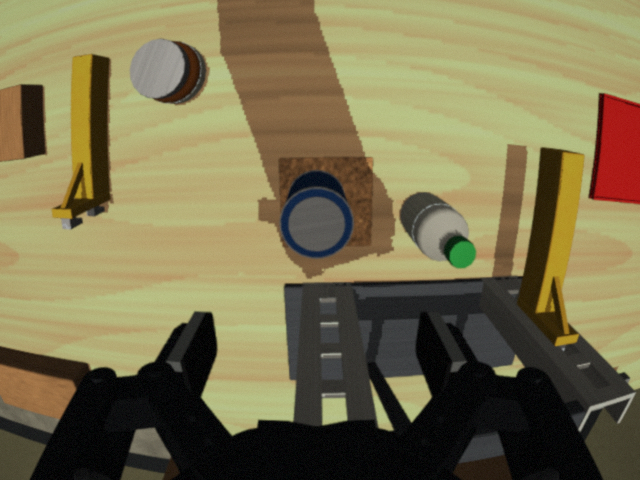

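```bash
cat >> h.py <<'E'
def wray(s,uv):
    i=imaging.camera_info("wrist");K=np.array(i["mtx"]);H=np.array(i["hand_eye"])
    uv=np.atleast_2d(uv).astype(float);q=(uv-K[:2,2])/K[0,0];th=np.linalg.norm(q,axis=1);
    r=np.c_[q*(np.sin(th)/np.maximum(th,1e-9))[:,None],np.cos(th)]
    Rt=R.from_euler('xyz',s["tool_rot"]).as_matrix()
    return Rt@H[:3,3]+s["position"],r@H[:3,:3].T@Rt.T
def wplane(s,uv,z):
    o,r=wray(s,uv);return (o+r*((z-o[2])/r[:,2])[:,None])[:,:2]
E
python3 - <<'E'
from h import *
np.set_printoptions(precision=4,suppress=True)
s=telemetry.observe();p=cv2.imread("pics/w1.png");hsv=cv2.cvtColor(p,cv2.COLOR_BGR2HSV)
m=((hsv[...,0]>95)&(hsv[...,0]<130)&(hsv[...,1]>90)).astype(np.uint8)
c=max(cv2.findContours(m[160:270,260:380],cv2.RETR_EXTERNAL,cv2.CHAIN_APPROX_NONE)[0],key=cv2.contourArea).reshape(-1,2)+[260,160]
print(c.min(0),c.max(0))
# top rim lower half + hough circle: fit to boundary points v>215
def fit(W):
    A=np.c_[2*W,np.ones(len(W))];x=np.linalg.lstsq(A,(W**2).sum(1),rcond=None)[0];return x[:2],np.sqrt(x[2]+x[:2]@x[:2])
b=c[c[:,1]>212];print(len(b),fit(wplane(s,b,.103)))
gray=(abs(hsv[...,1].astype(int))<80)&(hsv[...,2]>60)
k=np.zeros(m.shape,np.uint8);k[185:260,280:352]=gray[185:260,280:352]
c2=max(cv2.findContours(k,cv2.RETR_EXTERNAL,cv2.CHAIN_APPROX_NONE)[0],key=cv2.contourArea).reshape(-1,2);print(c2.min(0),c2.max(0),fit(wplane(s,c2,.103)))
# mate arm top, loose arm
print("bottle cap",wplane(s,[[461,251]],.13))
E
```

```text
[281 189] [351 256]
118 (array([ 0.5714, -0.0866]), np.float64(0.028346952624044807))
[288 197] [344 251] (array([ 0.572 , -0.0867]), np.float64(0.02291645370935399))
bottle cap [[0.5862 0.0287]]
```

>>> {"fn": "carry_out", "kwargs": {"series": [[-0.001,-0.001,0.05,0,0,0,0],[-0.001,-0.001,0.1,0,0,0,0],[-0.001,-0.001,0.15,0,0,0,0],[-0.001,-0.001,0.18,0,0,0,0],[-0.001,-0.001,0.2,0,0,0,0],[-0.001,-0.001,0.2,0,0,0,0],[-0.001,-0.001,0.2,0,0,0,255],[-0.001,-0.001,0.2,0,0,0,255],[-0.001,-0.001,0.2,0,0,0,255],[-0.001,-0.001,0.2,0,0,0,255]], "force": 60}}

```text
clock: 3.52
position: [0.5717, -0.0877, 0.053]
tool_rot: [-3.142, 0.002, 3.136]
force: [-2.2, 3.6, 10.5]
grip_width: 0.0587
```

>>> {"fn": "carry_out", "kwargs": {"series": [[0,0,0,0,0,0,255],[0,0,0,0,0,0,255]]}}

```text
clock: 3.78
position: [0.5717, -0.0877, 0.053]
tool_rot: [-3.142, 0.002, 3.136]
force: [-1.5, 3.1, 10.3]
grip_width: 0.059
```

>>> {"fn": "carry_out", "kwargs": {"series": [[0,0,-0.02,0,0,0,255],[0,0,-0.06,0,0,0,255],[0,0,-0.11,0,0,0,255],[0,0,-0.16,0,0,0,255],[0.005,0.01,-0.19,0,0,0,255],[0.028,0.044,-0.19,0,0,0,255],[0.056,0.087,-0.19,0,0,0,255],[0.084,0.13,-0.19,0,0,0,255],[0.112,0.173,-0.19,0,0,0,255],[0.13,0.212,-0.19,0,0,0,255]]}}

```text
clock: 5.03
position: [0.4406, 0.1258, 0.2426]
tool_rot: [-3.14, 0.001, 3.136]
force: [0.6, 0.8, -5.8]
grip_width: 0.0588
```

```bash
python3 - <<'E'
from h import *
s=telemetry.observe();print(s["clock"],s["position"],s["tool_rot"],s["force"],s["grip_width"])
print(go([.4922,.3424,.2],np.pi))
s,p,d=save("wrist");cv2.imwrite("pics/w2.png",p)
E
```

```text
5.025 [0.44059876 0.12581607 0.2425928 ] [-3.14043893e+00  1.22109411e-03  3.13634618e+00] [ 0.5715809   0.8364373  -5.81932797] 0.05883543199229944
(array([-0.0504,  0.2169,  0.0424]), array([-0.0012,  0.0012, -0.0052]))
```

View pics/w2.png

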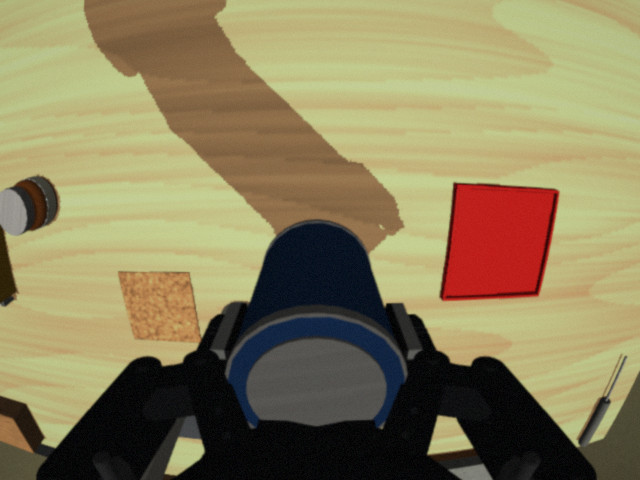

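```bash
python3 - <<'E'
from h import *
s=telemetry.observe()
w=wplane(s,[(455,184),(558,190),(540,296),(441,299)],.012);print(w,w.mean(0),go([*w.mean(0),.2],np.pi))
E
```

```text
[[0.42057078 0.27879846]
 [0.42094613 0.41822903]
 [0.56106864 0.42257132]
 [0.55755039 0.27846165]] [0.49003399 0.34951511] (array([-0.0512,  0.2187,  0.0434]), array([ 0.0012,  0.0014, -0.0005]))
```

>>> {"fn": "carry_out", "kwargs": {"series": [[-0.008,0.036,0,0,0,0,255],[-0.018,0.078,0,0,0,0,255],[-0.028,0.122,0,0,0,0,255],[-0.04,0.166,0,0,0,0,255],[-0.048,0.205,0.01,0,0,0,255],[-0.05,0.217,0.04,0,0,0,255],[-0.05,0.217,0.09,0,0,0,255],[-0.05,0.217,0.13,0,0,0,255],[-0.05,0.217,0.16,0,0,0,255],[-0.05,0.217,0.17,0,0,0,255]]}}

```text
clock: 6.32
position: [0.4931, 0.3408, 0.0709]
tool_rot: [-3.141, -0.001, 3.136]
force: [-0.8, -0.5, -5.4]
grip_width: 0.0584
```

```bash
python3 - <<'E'
from h import *
s=telemetry.observe();print(s["clock"],s["position"],s["tool_rot"],s["force"],s["grip_width"])
E
```

```text
6.325 [0.49308736 0.34081033 0.07092738] [-3.14053964e+00 -1.07341495e-03  3.13563996e+00] [-0.82245528 -0.49180801 -5.37704922] 0.0584402889282602
```

>>> {"fn": "carry_out", "kwargs": {"series": [[0,0.003,0.006,0,0,0,255],[0,0.003,0.011,0,0,0,255],[0,0.003,0.014,0,0,0,255],[0,0.003,0.016,0,0,0,255],[0,0.003,0.016,0,0,0,255]]}}

```text
clock: 6.95
position: [0.4934, 0.3443, 0.0554]
tool_rot: [-3.142, 0.0, 3.136]
force: [0.2, 0.3, -5.1]
grip_width: 0.0589
```

>>> {"fn": "carry_out", "kwargs": {"series": [[0,0,0.0015,0,0,0,255],[0,0,0.003,0,0,0,255],[0,0,0.003,0,0,0,255]]}}

```text
clock: 7.32
position: [0.4935, 0.3446, 0.054]
tool_rot: [-3.141, 0.001, 3.136]
force: [-8.5, -7.6, 25.0]
grip_width: 0.0588
```

>>> {"fn": "carry_out", "kwargs": {"series": [[0,0,-0.002,0,0,0,255],[0,0,-0.002,0,0,0,150],[0,0,-0.002,0,0,0,60],[0,0,-0.002,0,0,0,0],[0,0,-0.002,0,0,0,0],[0,0,-0.002,0,0,0,0],[0,0,-0.03,0,0,0,0],[0,0,-0.08,0,0,0,0],[0,0,-0.13,0,0,0,0],[0,0,-0.18,0,0,0,0]]}}

```text
clock: 8.57
position: [0.4932, 0.3443, 0.234]
tool_rot: [3.142, 0.0, 3.136]
force: [0.8, -0.9, 0.0]
grip_width: 0.0851
```

```bash
python3 - <<'E'
from h import *
s=telemetry.observe();print(s["clock"],s["position"],s["tool_rot"],s["force"],s["grip_width"],s["qpos"])
s,p,d=save("wrist");cv2.imwrite("pics/w3.png",p)
print(go([.47,.0,.26],np.pi))
E
```

```text
8.575 [0.49321496 0.34430796 0.234032  ] [3.14150304e+00 2.54641967e-05 3.13593266e+00] [ 0.82944493 -0.86031319  0.02993642] 0.08512515443253756 [-0.1367674   0.60879382 -0.86507832  1.63129988  0.50017937  1.13744236
  0.43641451]
(array([ 0.0223, -0.3463, -0.0213]), array([ 0.0043,  0.0054, -0.0056]))
```

View pics/w3.png

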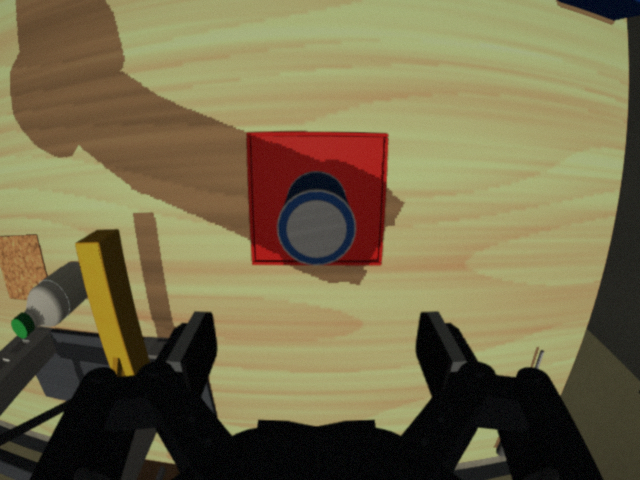

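```bash
python3 - <<'E'
from h import *
p=cv2.imread("pics/w1.png")
z=cv2.convertScaleAbs(cv2.resize(p[270:420,270:400],None,fx=4,fy=4,interpolation=cv2.INTER_CUBIC),alpha=1.8)
z2=cv2.convertScaleAbs(cv2.resize(p[50:240,40:120],None,fx=3.15,fy=3.15,interpolation=cv2.INTER_CUBIC),alpha=1.8)
cv2.imwrite("pics/w1z.png",np.hstack([z,np.pad(z2,((0,600-z2.shape[0]),(0,0),(0,0)))]))
print(z.shape,z2.shape)
E
```

```text
(600, 520, 3) (598, 252, 3)
```

View pics/w1z.png

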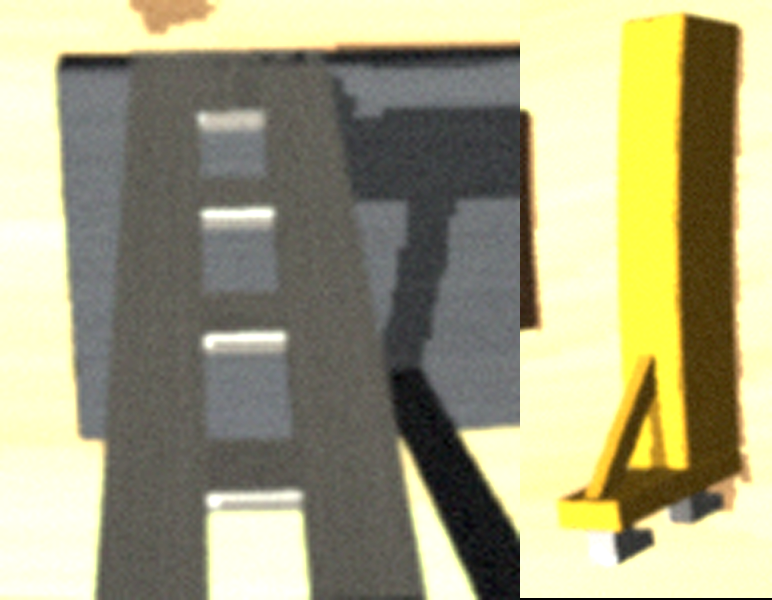

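```bash
python3 - <<'E'
from h import *
np.set_printoptions(precision=4,suppress=True)
s=dict(position=np.array([0.57020921,-0.08486445,0.25102373]),tool_rot=np.array([3.14015170,-2.27923799e-04,3.14054125]))
for z,a,b,v in((.04,197,265,113),(.09,201,274,208),(.14,202,287,334),(.19,206,303,492)):
    w=wplane(s,[(270+a/4,270+v/4),(270+b/4,270+v/4)],z);print(z,w.ravel(),w.mean(0),w[1,1]-w[0,1])
q=lambda x,y:(40+(x-520)/3.15,50+y/3.15)
w=wplane(s,[q(620,22),q(686,15),q(622,360),q(688,470)],.04);print("loose arm top",w)
print("axis mid front end",(w[0]+w[1])/2)
e=w[3]-w[1];print("yaw right edge",np.arctan2(e[1],e[0]));e=w[2]-w[0];print("yaw left",np.arctan2(e[1],e[0]))
# back plate top z=.084 corners
print("plate top",wplane(s,[q(560,500),q(620,500),q(742,462)],.084))
E
```

```text
0.04 [ 0.6738 -0.0816  0.6739 -0.0633] [ 0.6738 -0.0725] 0.018238618071069676
0.09 [ 0.6729 -0.0811  0.6731 -0.0637] [ 0.673  -0.0724] 0.01737168520003246
0.14 [ 0.6734 -0.0815  0.6736 -0.0637] [ 0.6735 -0.0726] 0.01776629142575531
0.19 [ 0.6728 -0.0814  0.6732 -0.0638] [ 0.673  -0.0726] 0.017557138417678697
loose arm top [[ 0.3992 -0.3469]
 [ 0.4024 -0.318 ]
 [ 0.5186 -0.3539]
 [ 0.5596 -0.3301]]
axis mid front end [ 0.4008 -0.3324]
yaw right edge -0.07690721681362456
yaw left -0.0591927873904493
plate top [[ 0.5579 -0.3559]
 [ 0.5589 -0.3292]
 [ 0.5489 -0.2788]]
```

>>> {"fn": "carry_out", "kwargs": {"series": [[0.002,-0.04,0,0,0,0.01,0],[0.004,-0.09,0,0,0,0.02,0],[0.006,-0.14,0,0,0,0.03,0],[0.008,-0.19,0,0,0,0.04,0],[0.01,-0.24,0,0,0,0.05,0],[0.012,-0.29,0,0,0,0.06,0],[0.014,-0.34,0,0,0,0.066,0],[0.016,-0.39,0,0,0,0.066,0],[0.018,-0.44,0,0,0,0.066,0],[0.018,-0.49,0,0,0,0.066,0]]}}

```text
clock: 9.88
position: [0.4722, -0.1472, 0.2325]
tool_rot: [-3.141, 0.0, 3.07]
force: [0.2, -0.7, 1.1]
grip_width: 0.0852
```

```bash
python3 - <<'E'
from h import *
s=telemetry.observe();print(s["clock"],s["position"],s["tool_rot"],s["force"],s["grip_width"],s["qpos"])
print(go([.475,-.339,.2],np.pi-.071))
E
```

```text
9.875 [ 0.47220287 -0.14719346  0.23249562] [-3.14121802e+00  4.05842812e-04  3.06970294e+00] [ 0.22899248 -0.74571714  1.14310453] 0.08521475943007391 [ 0.84960947  0.42367425 -0.86716414  1.90364992  0.38508215  0.98904735
  1.30828984]
(array([-0.0166, -0.1911,  0.0326]), array([-0.0004,  0.0004, -0.0009]))
```

>>> {"fn": "carry_out", "kwargs": {"series": [[-0.004,-0.05,0.01,0,0,0,0],[-0.009,-0.1,0.02,0,0,0,0],[-0.013,-0.15,0.03,0,0,0,0],[-0.0165,-0.191,0.0325,0,0,0,0],[-0.0165,-0.191,0.0325,0,0,0,0],[-0.0165,-0.191,0.0325,0,0,0,0]]}}

```text
clock: 10.62
position: [0.4753, -0.3364, 0.1998]
tool_rot: [3.141, 0.0, 3.07]
force: [-0.8, -0.0, -0.3]
grip_width: 0.0852
```

```bash
python3 - <<'E'
from h import *
s=telemetry.observe();print(s["clock"],s["position"],s["tool_rot"],s["force"],s["grip_width"],s["qpos"])
s,p,d=save("wrist");cv2.imwrite("pics/w4.png",p)
E
```

```text
10.625 [ 0.47534084 -0.33641676  0.19977361] [3.14105530e+00 2.24382275e-05 3.07021578e+00] [-0.81589589 -0.0438704  -0.33983225] 0.0852471619236877 [ 1.04664156  0.59199407 -0.77572882  1.71984538  0.4734784   1.02723256
  1.60379549]
```

View pics/w4.png

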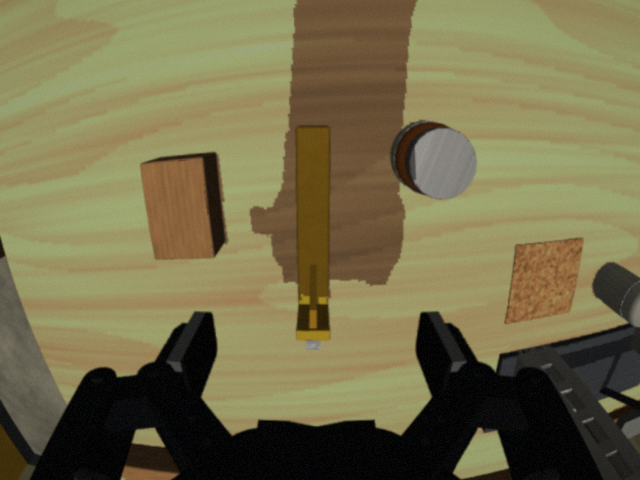

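```bash
python3 - <<'E'
from h import *
np.set_printoptions(precision=4,suppress=True)
s=telemetry.observe();p=cv2.imread("pics/w4.png");hsv=cv2.cvtColor(p,cv2.COLOR_BGR2HSV)
m=(hsv[...,1]>185)&(abs(hsv[...,0].astype(int)-25)<5)
E=[]
for v in range(135,285,3):
    u=np.where(m[v,270:350])[0]+270
    if len(u)>20:E.append((u.min()-.5,u.max()+.5,v))
E=np.array(E);print(len(E),E[0],E[-1])
L=wplane(s,E[:,[0,2]],.04);Rr=wplane(s,E[:,[1,2]],.04)
for W in(L,Rr): k=np.polyfit(W[:,0],W[:,1],1);print("yaw",np.arctan(k[0]),"resid",np.std(W[:,1]-np.polyval(k,W[:,0])))
M=(L+Rr)/2;k=np.polyfit(M[:,0],M[:,1],1);print("width",np.mean(Rr[:,1]-L[:,1]),"yaw",np.arctan(k[0]),"y at .475",np.polyval(k,.475))
vs=np.where(m[100:200,305:322].mean(1)>.5)[0].min()+100;print("front end",vs,wplane(s,[(313,vs-.5)],.04))
print("plate top front corner", wplane(s,[(297,332),(330,332),(297,340),(330,340)],.084))
E
```

```text
Traceback (most recent call last):
IndexError: index 0 is out of bounds for axis 0 with size 0
```

```bash
python3 - <<'E'
from h import *
np.set_printoptions(precision=4,suppress=True)
s=telemetry.observe();p=cv2.imread("pics/w4.png");hsv=cv2.cvtColor(p,cv2.COLOR_BGR2HSV)
print(hsv[200,[285,290,293,296,299,302,313,325,328,331,335]])
b=p[...,0].astype(int); 
# blue/green ratio: yellow has low blue
r=p[...,0]/np.maximum(p[...,1],1.0);print(r[200,[285,290,293,296,299,302,313,325,328,331,335]])
m=r<.36
E=[]
for v in range(135,285,3):
    u=np.where(m[v,270:350])[0]+270
    if len(u)>20:E.append((u.min()-.5,u.max()+.5,v))
E=np.array(E);print(len(E),E[0],E[-1])
L=wplane(s,E[:,[0,2]],.04);Rr=wplane(s,E[:,[1,2]],.04)
for W in(L,Rr): k=np.polyfit(W[:,0],W[:,1],1);print("yaw",np.arctan(k[0]),"resid",np.std(W[:,1]-np.polyval(k,W[:,0])))
M=(L+Rr)/2;k=np.polyfit(M[:,0],M[:,1],1);print("width",np.mean(Rr[:,1]-L[:,1]),"yaw",np.arctan(k[0]),"y at .475",np.polyval(k,.475))
vs=np.where(m[100:200,305:322].mean(1)>.5)[0].min()+100;print("front end",vs,wplane(s,[(313,vs-.5)],.04))
print("plate top", wplane(s,[(297,332),(330,332),(297,340),(330,340)],.084))
E
```

```text
[[ 15 125 108]
 [ 16 123 110]
 [ 16 124 107]
 [ 18 157  83]
 [ 21 208  98]
 [ 20 200 102]
 [ 20 208 102]
 [ 20 202 101]
 [ 21 193  90]
 [ 15 120 117]
 [ 16 122 115]]
[0.679  0.6706 0.6707 0.5079 0.2466 0.2895 0.2603 0.2838 0.3188 0.6889
 0.6667]
50 [296.5 328.5 135. ] [298.5 327.5 282. ]
yaw -0.07203593640547301 resid 0.0002795084217790964
yaw -0.07073345169117642 resid 0.00029226666760734957
width 0.026309126257877145 yaw -0.07138683978969111 y at .475 -0.33920466313593195
front end 126 [[ 0.3987 -0.3333]]
plate top [[ 0.559  -0.358 ]
 [ 0.5609 -0.3309]
 [ 0.567  -0.3588]
 [ 0.569  -0.3314]]
```

```bash
python3 - <<'E'
from h import *
print(go([.4735,-.339,.008],np.pi-.0714))
E
```

```text
(array([ 0.0019, -0.0031,  0.192 ]), array([0.0003, 0.0002, 0.0008]))
```

>>> {"fn": "carry_out", "kwargs": {"series": [[0.002,-0.003,0.05,0,0,0,0],[0.002,-0.003,0.1,0,0,0,0],[0.002,-0.003,0.14,0,0,0,0],[0.002,-0.003,0.17,0,0,0,0],[0.002,-0.003,0.185,0,0,0,0],[0.002,-0.003,0.191,0,0,0,0],[0.002,-0.003,0.191,0,0,0,0]]}}

```text
clock: 11.55
position: [0.4734, -0.34, 0.0094]
tool_rot: [-3.141, 0.001, 3.07]
force: [-0.8, -0.8, -1.2]
grip_width: 0.0854
```

>>> {"fn": "carry_out", "kwargs": {"series": [[0,0,0,0,0,0,130],[0,0,0,0,0,0,255],[0,0,0,0,0,0,255],[0,0,0,0,0,0,255],[0,0,0,0,0,0,255],[0,0,0,0,0,0,255]], "force": 100}}

```text
clock: 12.3
position: [0.4732, -0.3402, 0.0093]
tool_rot: [-3.141, 0.0, 3.07]
force: [-2.7, 1.3, 9.7]
grip_width: 0.0265
```

```bash
python3 - <<'E'
from h import *
s=telemetry.observe();print(s["clock"],s["position"],s["tool_rot"],s["force"],s["moment"],s["grip_width"],s["qpos"])
E
```

```text
12.3 [ 0.47316873 -0.34015937  0.00934106] [-3.14112675e+00  2.65397044e-04  3.06970393e+00] [-2.68040171  1.28237558  9.68350006] [ 0.16139576  0.45294136 -0.00818858] 0.026475468249853452 [ 0.93428893  0.84113067 -0.60224461  1.82369933  0.71032235  0.70495279
  1.42376014]
```

>>> {"fn": "carry_out", "kwargs": {"series": [[0,0,-0.015,0,0,0,255],[0,0,-0.05,0,0,0,255],[0,0,-0.1,0,0,0,255],[0,0,-0.15,0,0,0,255],[0,0.01,-0.185,0,0,0,255],[-0.002,0.045,-0.19,0,0,-0.02,255],[-0.004,0.09,-0.19,0,0,-0.04,255],[-0.007,0.14,-0.19,0,0,-0.06,255],[-0.01,0.19,-0.19,0,0,-0.085,255],[-0.012,0.235,-0.19,0,0,-0.085,255]]}}

```text
clock: 13.55
position: [0.5017, -0.1046, 0.1996]
tool_rot: [-3.141, 0.0, -3.127]
force: [1.0, 0.7, -3.3]
grip_width: 0.0267
```

>>> {"fn": "carry_out", "kwargs": {"series": [[0,0.02,0,0,0,0,255],[0,0.03,0,0,0,0,255],[0,0.03,0,0,0,0,255]]}}

```text
clock: 13.92
position: [0.5014, -0.0766, 0.1991]
tool_rot: [-3.141, 0.0, -3.128]
force: [-0.3, 0.7, -2.8]
grip_width: 0.0267
```

```bash
python3 - <<'E'
from h import *
s=telemetry.observe();print(s["clock"],s["position"],s["tool_rot"],s["force"],s["moment"],s["grip_width"],s["qpos"])
s,p,d=save("wrist");cv2.imwrite("pics/w5.png",p)
E
```

```text
13.925 [ 0.50142663 -0.0765777   0.19910062] [-3.14128853e+00  1.18773099e-04 -3.12800115e+00] [-0.2627498   0.71892027 -2.76973415] [-0.07719821  0.07892118  0.01096324] 0.026737617960575163 [ 0.67559261  0.49417778 -0.8567209   1.9092171   0.45829894  0.94556093
  1.18566672]
```

View pics/w5.png

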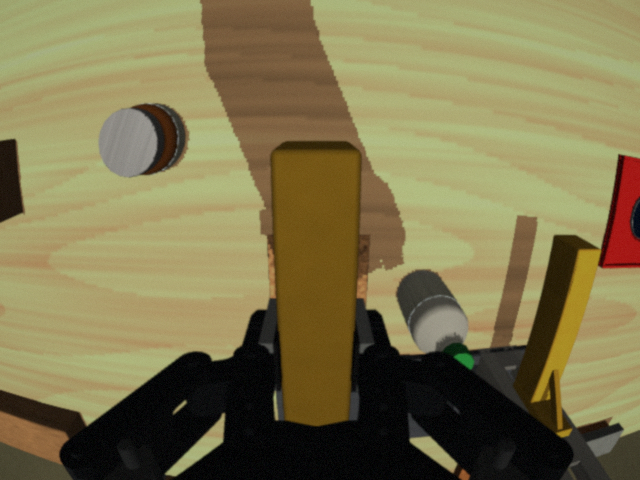

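```bash
python3 - <<'E'
from h import *
np.set_printoptions(precision=4,suppress=True)
s=telemetry.observe();p=cv2.imread("pics/w5.png");r=p[...,0]/np.maximum(p[...,1],1.0)
m=r<.36
def edges(rows,c0,c1,z,minw):
    E=[]
    for v in rows:
        u=np.where(m[v,c0:c1])[0]+c0
        if len(u)>minw:E.append((u.min()-.5,u.max()+.5,v))
    E=np.array(E);L=wplane(s,E[:,[0,2]],z);Q=wplane(s,E[:,[1,2]],z)
    for n,W in(("L",L),("R",Q),("M",(L+Q)/2)):
        k=np.polyfit(W[:,0],W[:,1],1);print(n,"yaw",np.arctan(k[0]),"b",k[1],"x",W[0,0],W[-1,0],"res",np.std(W[:,1]-np.polyval(k,W[:,0])))
    print("w",np.mean(Q[:,1]-L[:,1]))
    return np.polyfit((L+Q)[:,0]/2,(L+Q)[:,1]/2,1)
zt=s["position"][2]-.0093+.04
k=edges(range(165,310,3),250,380,zt,40);print("y at tcp x",np.polyval(k,s["position"][0]),"tcp",s["position"])
print("arm end",wplane(s,[(316,141)],zt),"near edge 150",wplane(s,[(316,151)],zt))
# mate arm
cv2.imwrite("pics/w5z.png",cv2.convertScaleAbs(cv2.resize(p[225:475,480:640],None,fx=2.4,fy=2.4,interpolation=cv2.INTER_CUBIC),alpha=1.8))
E
```

```text
L yaw 0.013380179515418625 b -0.09781317465544484 x 0.43188759443159025 0.4808808605966547 res 0.00014087081151539145
R yaw 0.015446252222815 b -0.07199383191356677 x 0.4315602332327409 0.4805469895698229 res 0.00013440703688473194
M yaw 0.014413802714766888 b -0.08490393240946063 x 0.4317239138321656 0.4807139250832388 res 8.423293625184877e-05
w 0.02675522455342298
y at tcp x -0.07767612452467942 tcp [ 0.5014 -0.0773  0.199 ]
arm end [[ 0.4246 -0.0786]] near edge 150 [[ 0.4276 -0.0786]]
```

View pics/w5z.png

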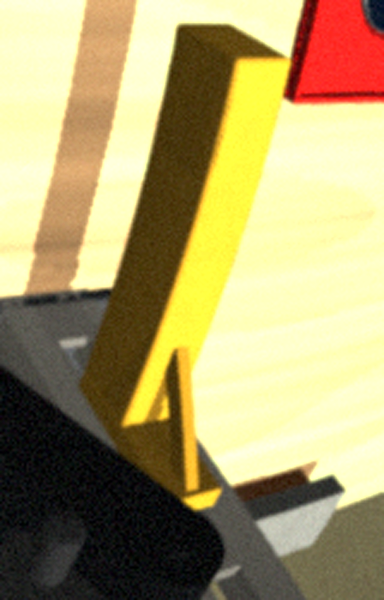

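```bash
python3 - <<'E'
from h import *
print(go([.533,-.0742,.1003],-np.pi+.0139))
E
```

```text
(array([-0.0316,  0.0027,  0.0987]), array([-0.0004, -0.    , -0.0013]))
```

>>> {"fn": "carry_out", "kwargs": {"series": [[-0.01,0.0025,0.04,0,0,0,255],[-0.02,0.0025,0.07,0,0,0,255],[-0.0315,0.0025,0.095,0,0,0,255],[-0.0315,0.0025,0.0987,0,0,0,255],[-0.0315,0.0025,0.0987,0,0,0,255],[-0.0315,0.0025,0.0987,0,0,0,255]]}}

```text
clock: 14.72
position: [0.5331, -0.0741, 0.1011]
tool_rot: [-3.141, 0.001, -3.129]
force: [0.4, -0.4, -2.9]
grip_width: 0.027
```

```bash
python3 - <<'E'
from h import *
s=telemetry.observe();print(s["clock"],s["position"],s["tool_rot"],s["force"],s["grip_width"])
s,p,d=save("wrist");cv2.imwrite("pics/w6.png",p)
p,d=imaging.grab_frame("scene");np.save("s6.npy",d);cv2.imwrite("pics/s6.png",cv2.resize(p[170:370,230:480],None,fx=3,fy=3,interpolation=cv2.INTER_CUBIC))
p,d=imaging.grab_frame("top");cv2.imwrite("pics/t6.png",p)
E
```

```text
14.725 [ 0.53308922 -0.07405228  0.10107933] [-3.14111033e+00  1.09418235e-03 -3.12903384e+00] [ 0.35475324 -0.38420139 -2.85031528] 0.026984271885192094
```

View pics/w6.png

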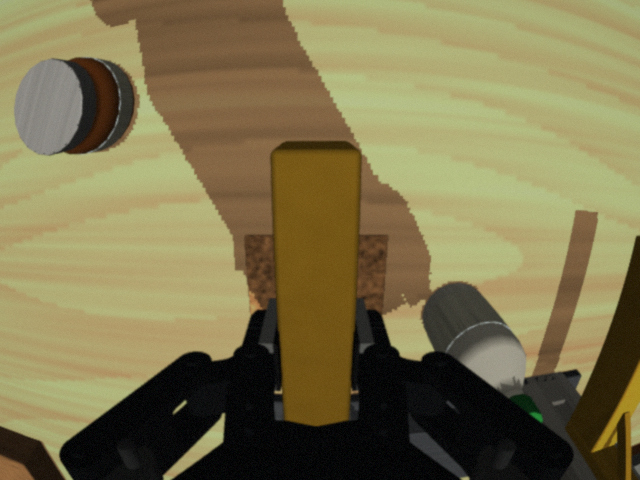

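View pics/s6.png

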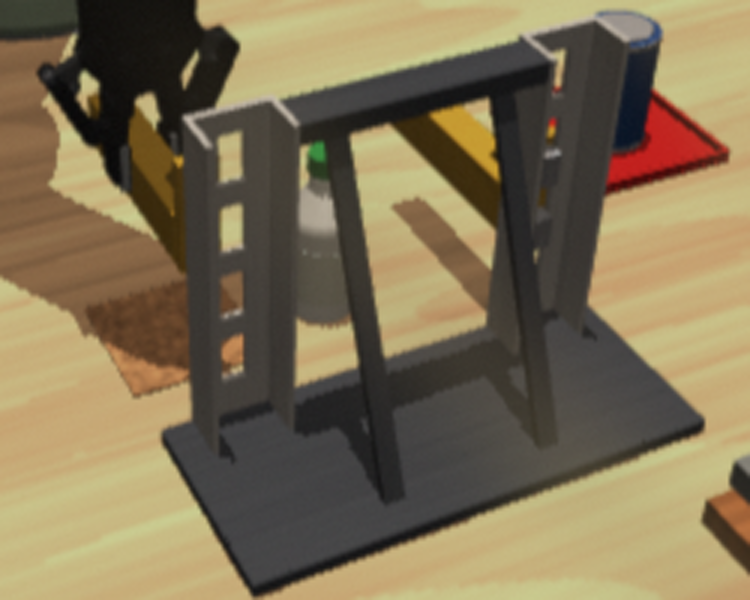

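```bash
python3 - <<'E'
from h import *
p=cv2.imread("pics/t6.png");cv2.imwrite("pics/t6z.png",cv2.convertScaleAbs(cv2.resize(p[130:270,220:380],None,fx=4.2,fy=4.2,interpolation=cv2.INTER_CUBIC),alpha=1.7))
E
```

```text
(no output)
```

View pics/t6z.png

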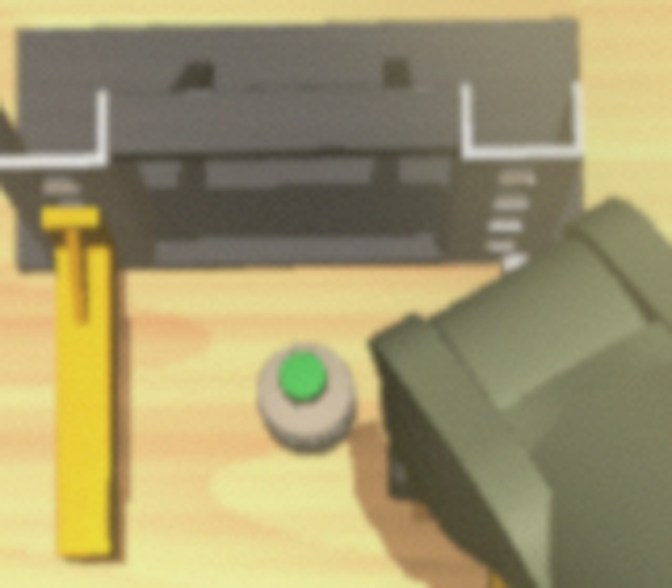

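>>> {"fn": "carry_out", "kwargs": {"series": [[-0.01,0,0,0,0,0,255],[-0.02,0,0.0005,0,0,0,255],[-0.027,0,0.0008,0,0,0,255],[-0.031,0,0.0008,0,0,0,255],[-0.034,0,0.0008,0,0,0,255],[-0.037,0,0.0008,0,0,0,255],[-0.037,0,0.0008,0,0,0,255]]}}

```text
clock: 15.75
position: [0.57, -0.0731, 0.0993]
tool_rot: [3.142, -0.0, -3.128]
force: [0.4, 0.2, -2.4]
grip_width: 0.0266
```

```bash
python3 - <<'E'
from h import *
s=telemetry.observe();print(s["clock"],s["position"],s["tool_rot"],s["force"],s["moment"],s["grip_width"])
p,d=imaging.grab_frame("scene");cv2.imwrite("pics/s7.png",cv2.resize(p[190:330,250:400],None,fx=4,fy=4,interpolation=cv2.INTER_CUBIC))
E
```

```text
15.75 [ 0.57001147 -0.07305206  0.099284  ] [ 3.14154575e+00 -3.06809896e-05 -3.12840140e+00] [ 0.36849678  0.24784378 -2.43600485] [0.01226652 0.05184322 0.03563749] 0.026555150031286927
```

View pics/s7.png

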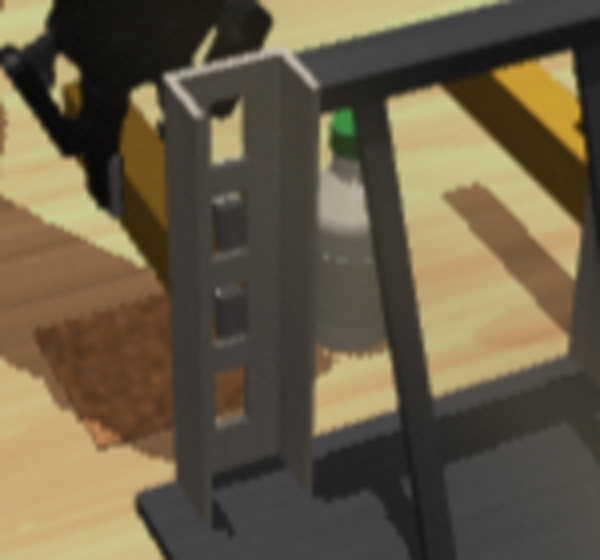

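>>> {"fn": "carry_out", "kwargs": {"series": [[-0.003,0,0,0,0,0,255],[-0.005,0,0,0,0,0,255],[-0.006,0,0,0,0,0,255],[-0.007,0,0,0,0,0,255],[-0.007,0,0,0,0,0,255]]}}

```text
clock: 16.42
position: [0.577, -0.073, 0.0993]
tool_rot: [3.142, -0.0, -3.128]
force: [0.1, 0.0, -2.8]
grip_width: 0.0267
```

>>> {"fn": "carry_out", "kwargs": {"series": [[-0.001,0,0,0,0,0,255],[-0.002,0,0,0,0,0,255],[-0.002,0,0,0,0,0,255]]}}

```text
clock: 16.8
position: [0.5779, -0.073, 0.099]
tool_rot: [-3.141, -0.002, -3.128]
force: [-8.3, 0.7, 0.2]
grip_width: 0.0262
```

>>> {"fn": "carry_out", "kwargs": {"series": [[0.001,0,0.003,0,0,0,255],[0.001,0,0.006,0,0,0,255],[0.001,0,0.009,0,0,0,255],[0.001,0,0.012,0,0,0,255],[0.001,0,0.014,0,0,0,255],[0.001,0,0.014,0,0,0,255]]}}

```text
clock: 17.55
position: [0.5778, -0.073, 0.0851]
tool_rot: [3.141, -0.0, -3.128]
force: [-2.0, -0.2, -4.0]
grip_width: 0.0267
```

```bash
python3 - <<'E'
from h import *
s=telemetry.observe();print(s["clock"],s["position"],s["tool_rot"],s["force"],s["moment"],s["grip_width"])
p,d=imaging.grab_frame("scene");cv2.imwrite("pics/s8.png",cv2.resize(p[190:330,250:400],None,fx=4,fy=4,interpolation=cv2.INTER_CUBIC))
E
```

```text
17.55 [ 0.57782894 -0.07297867  0.08506659] [ 3.14149206e+00 -3.54553128e-04 -3.12841334e+00] [-2.03544292 -0.20195461 -4.00396899] [0.01603519 0.45053925 0.00780343] 0.026655346947000093
```

View pics/s8.png

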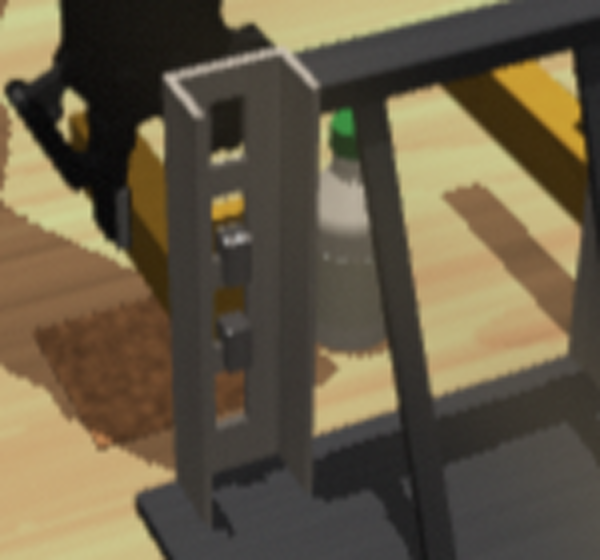

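Both hooks are now behind the sheet, reaching over the lower slot edges at crop (233,255) and (233,340). I'll push down gently until they seat.

>>> {"fn": "carry_out", "kwargs": {"series": [[0,0,0.001,0,0,0,255],[0,0,0.002,0,0,0,255],[0,0,0.003,0,0,0,255],[0,0,0.003,0,0,0,255]]}}

```text
clock: 18.1
position: [0.5778, -0.073, 0.0825]
tool_rot: [-3.141, -0.0, -3.128]
force: [-8.5, -0.5, 6.9]
grip_width: 0.0267
```

>>> {"fn": "carry_out", "kwargs": {"series": [[0,0,0.001,0,0,0,255],[0,0,0.002,0,0,0,255],[0,0,0.002,0,0,0,255]]}}

```text
clock: 18.48
position: [0.5773, -0.0729, 0.0806]
tool_rot: [-3.141, -0.001, -3.128]
force: [-13.4, 0.3, 10.0]
grip_width: 0.0263
```

```bash
python3 - <<'E'
from h import *
s=telemetry.observe();print(s["clock"],s["position"],s["tool_rot"],s["force"],s["moment"],s["grip_width"])
p,d=imaging.grab_frame("scene");cv2.imwrite("pics/s9f.png",p)
a=cv2.resize(p[225:295,285:335],None,fx=8,fy=8,interpolation=cv2.INTER_CUBIC);b=cv2.resize(p[190:260,390:440],None,fx=8,fy=8,interpolation=cv2.INTER_CUBIC)
cv2.imwrite("pics/s9.png",cv2.convertScaleAbs(np.hstack([a,b]),alpha=1.5))
E
```

```text
18.475 [ 0.577337   -0.072914    0.08064355] [-3.14115316e+00 -9.65731804e-04 -3.12825807e+00] [-13.40086522   0.25668324  10.03795121] [0.07851168 1.7212802  0.02121882] 0.026265082920685624
```

View pics/s9.png

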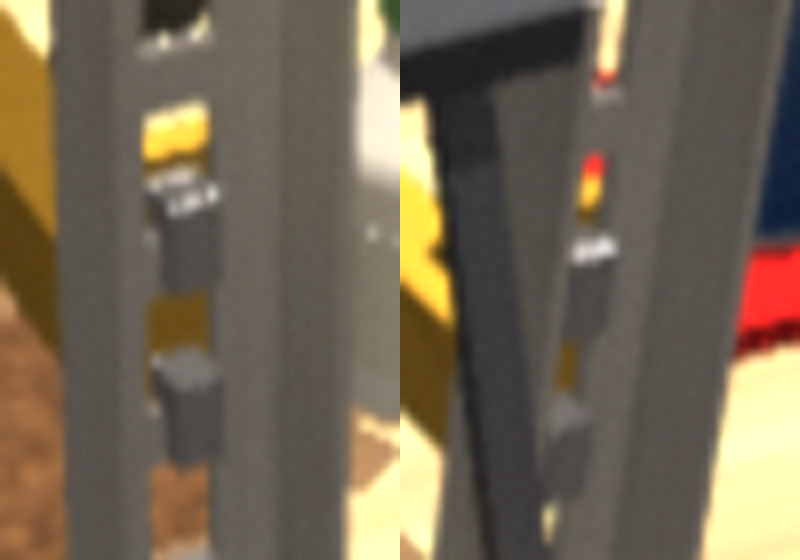

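```bash
python3 - <<'E'
from h import *
np.set_printoptions(precision=1,suppress=True)
i=imaging.camera_info("scene");K=np.array(i["mtx"]);E=np.linalg.inv(np.array(i["extrinsics"]))
def pr(P):
    c=E[:3,:3]@np.array(P)+E[:3,3];q=K@c;return q[:2]/q[2]
yaw=.0139;O=np.array([.673,-.0725])+.11*np.array([-np.sin(yaw),np.cos(yaw)])
ex=np.array([np.cos(yaw),np.sin(yaw)]);ey=np.array([-np.sin(yaw),np.cos(yaw)])
p=cv2.imread("pics/s9f.png");out=[]
for nm,yc,(u0,v0) in(("loose",-.11,(285,225)),("mate",.11,(390,190))):
    im=cv2.convertScaleAbs(cv2.resize(p[v0:v0+70,u0:u0+50],None,fx=8,fy=8,interpolation=cv2.INTER_CUBIC),alpha=1.5)
    def put(x,y,z,col):
        a=O+ex*x+ey*(yc+y);q=(pr([*a,z])-[u0,v0]+.5)*8;cv2.circle(im,tuple(int(t) for t in q),3,col,-1)
    for zb in(.09,.14):
        for y in(-.006,.006):
            put(.0135,y,zb+.012,(255,0,255));put(.0135,y,zb-.012,(255,0,255))
        for y in(-.0085,.0085):
            put(.005,y,zb,(255,255,0));put(.005,y,zb+.034,(255,255,0))
    out.append(im)
cv2.imwrite("pics/s9o.png",np.hstack(out))
E
```

```text
(no output)
```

View pics/s9o.png

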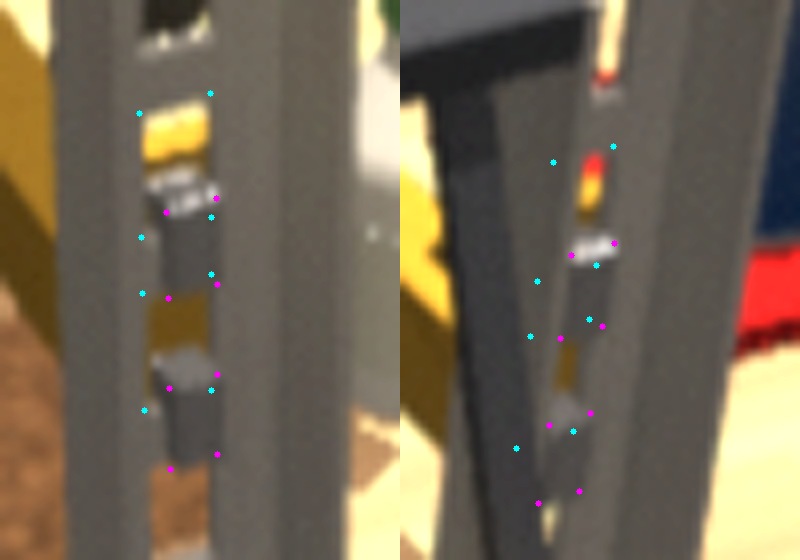

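>>> {"fn": "carry_out", "kwargs": {"series": [[0,0,0,0,0,0,180],[0,0,0,0,0,0,140],[0,0,0,0,0,0,100],[0,0,0,0,0,0,80],[0,0,0,0,0,0,80],[0,0,0,0,0,0,80]]}}

```text
clock: 19.27
position: [0.578, -0.073, 0.0803]
tool_rot: [3.141, 0.0, -3.128]
force: [0.4, -0.5, 0.5]
grip_width: 0.0586
```

```bash
python3 - <<'E'
from h import *
s=telemetry.observe();print(s["clock"],s["position"],s["tool_rot"],s["force"],s["moment"],s["grip_width"])
s,p,d=save("wrist");cv2.imwrite("pics/w10.png",p)
p,d=imaging.grab_frame("scene");cv2.imwrite("pics/s10f.png",p)
a=cv2.resize(p[225:295,285:335],None,fx=8,fy=8,interpolation=cv2.INTER_CUBIC);b=cv2.resize(p[190:260,390:440],None,fx=8,fy=8,interpolation=cv2.INTER_CUBIC)
cv2.imwrite("pics/s10.png",cv2.convertScaleAbs(np.hstack([a,b]),alpha=1.5))
E
```

```text
19.275 [ 0.57800342 -0.07295424  0.08028978] [ 3.14149293e+00  8.76989129e-05 -3.12844494e+00] [ 0.44839769 -0.49197505  0.50047124] [ 0.00079297 -0.05540468  0.02324446] 0.05858261878405608
```

View pics/s10.png

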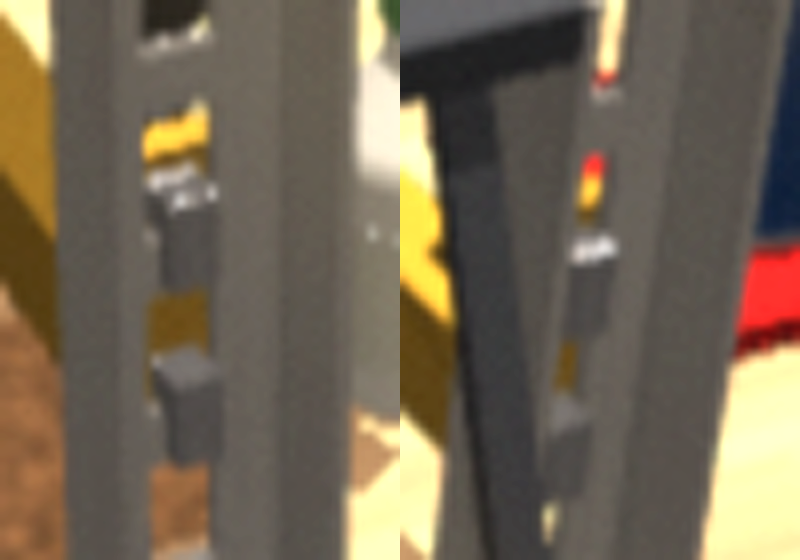

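View pics/w10.png

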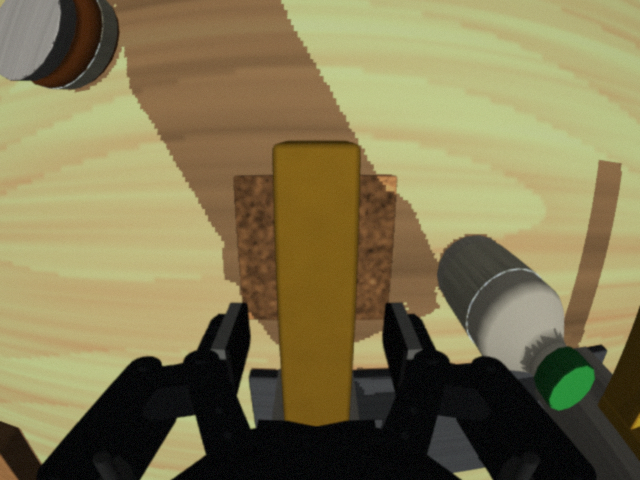

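>>> {"fn": "carry_out", "kwargs": {"series": [[0,0,-0.02,0,0,0,80],[0,0,-0.05,0,0,0,80],[0,0,-0.09,0,0,0,80],[0,0,-0.13,0,0,0,80],[0.02,0,-0.16,0,0,0,80],[0.05,0,-0.17,0,0,0,80],[0.05,0,-0.17,0,0,0,80]]}}

```text
clock: 20.25
position: [0.527, -0.0738, 0.2525]
tool_rot: [-3.14, 0.002, -3.128]
force: [0.7, 0.7, 0.6]
grip_width: 0.0585
```

```bash
python3 - <<'E'
from h import *
s=telemetry.observe();print(s["clock"],s["position"],s["tool_rot"],s["force"])
s,p,d=save("wrist");cv2.imwrite("pics/w11.png",p);np.save("w11.npy",d)
p,d=imaging.grab_frame("scene");cv2.imwrite("pics/s11f.png",p);np.save("s11.npy",d)
E
```

```text
20.25 [ 0.52700453 -0.07380492  0.25252087] [-3.13977524e+00  1.73280118e-03 -3.12843763e+00] [0.71257227 0.68767419 0.64468389]
```

View pics/w11.png

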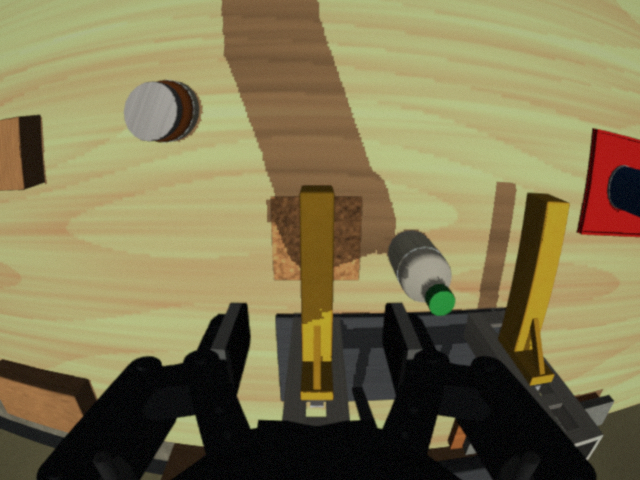

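View pics/s11f.png

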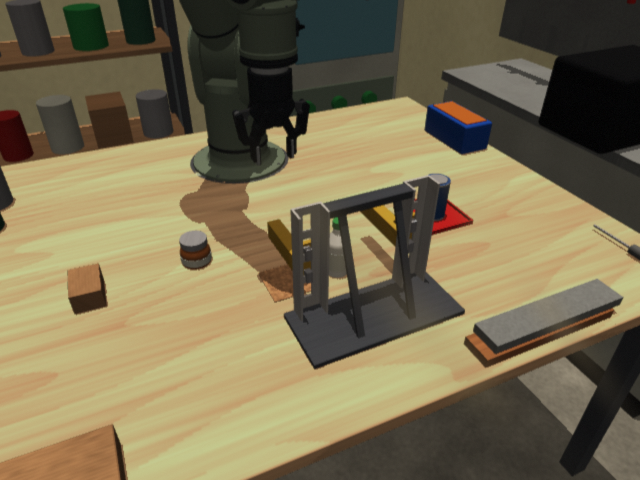

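>>> {"fn": "carry_out", "kwargs": {"series": [[0.02,-0.04,0,0,0,0,80],[0.04,-0.09,0,0,0,0,80],[0.06,-0.14,0,0,0,0,80],[0.07,-0.19,0,0,0,0,80],[0.08,-0.24,0,0,0,0,80],[0.08,-0.29,0,0,0,0,80],[0.08,-0.32,0,0,0,0,80],[0.08,-0.32,0,0,0,0,80]]}}

```text
clock: 21.35
position: [0.452, -0.3966, 0.2495]
tool_rot: [3.14, -0.0, -3.131]
force: [0.7, 0.7, -1.2]
grip_width: 0.0589
```

```bash
python3 - <<'E'
from h import *
np.set_printoptions(precision=4,suppress=True)
p,d=imaging.grab_frame("top");cv2.imwrite("pics/t12f.png",p);np.save("t12.npy",d)
C=cloud("top",d)
cv2.imwrite("pics/t12.png",cv2.convertScaleAbs(cv2.resize(p[130:310,120:440],None,fx=2.5,fy=2.5,interpolation=cv2.INTER_CUBIC),alpha=1.7))
r=p[...,0]/np.maximum(p[...,1],1.);m=(r<.45)&(C[...,2]>.07)&(C[...,2]<.2)
for nm,u0,u1 in(("mate",225,258),("new",325,365)):
    q=C[150:280,u0:u1][m[150:280,u0:u1]]
    arm=q[(q[:,0]<.61)&(abs(q[:,1]-np.median(q[:,1]))<.009)]
    # top surface only: keep near upper
    k=np.polyfit(arm[:,0],arm[:,2],1);res=arm[:,2]-np.polyval(k,arm[:,0]);a=arm[abs(res)<.006];k=np.polyfit(a[:,0],a[:,2],1)
    ky=np.polyfit(a[:,0],a[:,1],1)
    print(nm,len(a),"slope",k[0],"z at x=.51",np.polyval(k,.51),"z at .60",np.polyval(k,.6),"xmin",q[:,0].min(),"yaw",ky[0],"y",np.polyval(ky,.57))
    t=q[q[:,2]>.145];print(" plate top",t.mean(0) if len(t) else None,len(t), q[:,2].max())
E
```

```text
mate 437 slope -0.004325654700869769 z at x=.51 0.11262514578834354 z at .60 0.11223583686526527 xmin 0.4989735675529404 yaw -0.0015413299558219966 y 0.14305084605912868
 plate top [0.6612 0.1452 0.154 ] 97 0.16218364821891096
new 425 slope 0.03817787107893645 z at x=.51 0.106231194885543 z at .60 0.10966720328264729 xmin 0.5018667008583084 yaw 0.003967403855978405 y -0.07352646886531121
 plate top [ 0.6612 -0.0727  0.1559] 61 0.16128390286573469
```

View pics/t12.png

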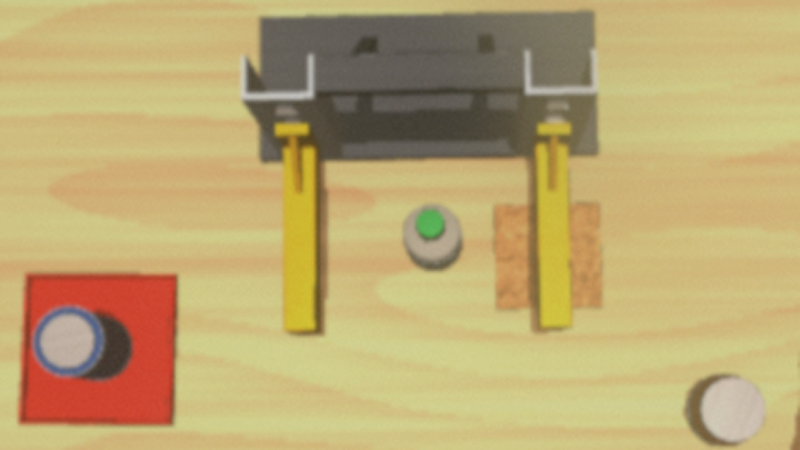

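```bash
python3 - <<'E'
from h import *
np.set_printoptions(precision=4,suppress=True)
print("tin",ray("top",[120+70/2.5,130+341/2.5],.104))
a=cv2.imread("pics/top0.png");b=cv2.imread("pics/t12f.png")
for n,(u,v,w,h) in dict(bottle=(278,205,30,36),jar=(395,275,34,36),carton=(490,255,38,50)).items():
    T=a[v:v+h,u:u+w];r=cv2.matchTemplate(b[v-6:v+h+6,u-6:u+w+6],T,cv2.TM_CCOEFF_NORMED);print(n,cv2.minMaxLoc(r)[1::2])
s=telemetry.observe();print(s["clock"],s["position"],s["force"]);ticket.job_done()
E
```

```text
tin [[0.4919 0.3393]]
bottle (0.9983476996421814, (6, 6))
jar (0.9986709356307983, (6, 6))
carton (0.5462997555732727, (6, 6))
21.4 [ 0.4524 -0.3949  0.2498] [0.7683 1.1614 0.2858]
the job is handed in; nothing more can be done
```

The tin is on the red tray and the yellow bracket hangs on the free right upright. I handed the job in at 21.4 s.

**Tin:** I carried it upright and set it down near the centre of the tray, inside the rim. The final top view puts it at (0.492, 0.339) m, against a measured tray centre of about (0.492, 0.342). The wrist camera had put the tray centre about 7 mm further in y, which still leaves the tin well inside the rim.

**Bracket:** Both tabs went into the second and third slots with almost no force. I pressed the back face to the upright, pushed down until the hooks were over the slot edges, and let go.
- **Height:** at the upright its arm top reads about 112 mm, the same as the hanging bracket.
- **Sag:** it sags about 0.038 rad, within the 0.05 allowed.
- **Hook check:** the scene view from behind matched the predicted seated hook positions to about 1–2 mm.

**Bystanders:** the bottle and jar match their first picture with no shift. The carton also matched best at zero shift, but with a weak score of 0.55. I think the arm's shadow or overlap spoiled that comparison, but I did not confirm it. The gripper stayed about 30 mm clear of the carton.

The robot was clear of everything when I handed in.

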